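# Open the bearing housing and bring a snap ring to its groove

### The arm

A 6-joint arm with a two-finger parallel gripper is mounted at the origin on a cart in front of the work surface, level with it; the furniture and walls round the work are solid. World frame = base frame: x ahead of the robot, y to its left, z up, the work surface at z = 0. Lengths are in m, angles in rad, forces in N, time in s.
With the tool pointing down it reaches from about 0.325 to 0.9 m from the base axis. Payload 6.1 kg.
Tool frame: the origin (TCP) lies midway between the tips of the shut fingers; the grasp point (between the pads) lies manip.grip_depth behind it (manip.grip_depth is the distance from the TCP to the grasp point, in m); z points along the fingers, y is the line along which they close (so a half turn about z gives the same grasp; the last joint's range is limited). The gripper opens to 87 mm and grips with 3 to 60 N. Pads are 19 mm wide; open, the fingers measure 117 mm over their backs; the gripper's body (75 mm by 190 mm) begins 51 mm behind the grasp point.
Start: joints at [1.178, 0.22, 1.526, -0, 1.395, -0.126], TCP at [0.165, 0.603, 0.223] pointing down, gripper open.
Joint ranges: [-2.98, 2.98], [-0.91, 2.08], [0.09, 2.57], [-1.24, 4.39], [0.2, 2.65], [-2.68, 2.68]. Speed limits (rad/s): [2.57, 2.57, 3.01, 3.14, 3.14, 3.14].

### API

Orientations are given as a rotation vector (axis times angle).
In Python, from bench import status, get_image, workorder, look_for, silhouettes, manip gives the robot as it stands.
- The arm moves only by the tool step_arm, never from a script. Its argument "increments" is text: rows parted by semicolons, each of 4 numbers parted by spaces: the shift along the tool's x, y, z in units of 0.05 m (1.0 is 0.05 m), then the turn about the tool's z in units of 6 degrees (1.0 is 6 degrees). In form: dx dy dz turn; .... A call has 1 to 12 rows; each row shifts and turns the commanded pose from where the row before left it, along the tool's axes as they then stand; what a row does not reach is not made up. A row lasts 1/8 s, in which the tool goes at most 62.5 mm and 10.7 degrees, less where a joint would pass 70% of its speed; a pose out of reach is approached as far as the arm can. A call with a number of a shift or a turn outside -1 to 1 is refused whole. A call with a gripper value outside its range is refused whole. "fingers" is the closure, from 0 (fully open) to 1 (shut), set as the call begins (left out, the last holds). The fingers move at their own pace and stop on an object; the grip force is fixed at half the most. Time passes only in rows, so rows that do not move let the fingers close. It gives the time, the measured TCP pose, the force, the opening and the grip force at its end, in the units of the state.
- status.get_obs(): the state, without advancing time (a new reading comes with each control period).
- get_image(name): name is "scene" or "side" or "wrist"; returns a dict with "image" (420x560x3 uint8, red, green, blue), "fx", "fy", "cx", "cy" (pixels), "world_from_camera" (4x4, takes a point from camera to world coordinates). Camera axes: x right, y down, z forward; pixel columns grow to the right and rows downward; lengths in m; the calibration is good to about 2 mm. A picture is of the moment at which its call begins. There is no depth.
- workorder.sign_off(): hands the job in; it is judged then, once.
Trained networks look in the newest picture that a camera, given by its name, has taken for a name from the list of things; names that differ only in an ending like _2 or _b are one class to them, and where a whole thing is asked for, a point or a joint stands for the part that bears it (a point fixed in the world has none). Each returns a list of dicts, best first, with "score" (0 to 1); they miss things now and then, are a little off and sometimes report something else, mostly with a low value. They report only what shows in the picture. A call takes as long as a camera call. They do not tell look-alikes from the thing itself.
- look_for(thing, camera): "at" ([column, row] as shares, 0 to 1, of the picture: columns of its width, rows of its height, amid what is visible of it).
- silhouettes(thing, camera): "region" (420x560 bool, what is visible of it) and "at" ([column, row] as shares, 0 to 1, of the picture: columns of its width, rows of its height, amid what is visible of it).
The state is a dict: "time_s": time; "qpos": joint angles; "qd": joint speeds; "effort": joint torques, N m; "ee_pos": TCP position; "orientation": TCP orientation; "ft_force": force on the tool from outside, world axes, zero at the start; "torque": the same for the moment, N m; "finger_gap": finger opening in m; "finger_force": force on a finger pad.
Only numpy, scipy, OpenCV 4.12 (cv2) and the standard library are available. Lean on these libraries where they do the work, as an engineer would, in place of code of your own. Each camera call takes 0.05 s, during which the arm holds its last target. There are 200 camera calls.

### The job

Lift the dust lid off the bearing housing by its knob and set it down, right way up, beside it on the table or mat. Then take the circlip pliers out of their stand by the handles, squeeze them to spread the snap ring on their tips right open, and, without letting it slacken or forcing it, slide the ring down over the axle stub until it lies flat and level with the groove. Finish holding it there: keep the handles squeezed and the ring spread, let nothing go, and leave the other tools where they are.

Things in the scene. Friction and masses are not known exactly. Their poses are not given: they have to be found in the camera images.
- lid_knob (a point): centre of the round knob (25 mm across, 20 mm tall) on the loose grey dust lid. Lid: disc 104 mm across, 5 mm thick, 85 mm locating step 4 mm thick beneath; about 0.12 kg. Point is on the axis, 24 mm above the step's underside (so 24 mm above whatever it is set down on), 10 mm below the knob's top, 15 mm above the disc. On the housing it is 72 mm above the table. z: lid's axis, up.
- housing: aluminium bearing housing fixed to the table: round cup 100 mm across, walls 5 mm, rim 52 mm above the table, on a 124 mm square foot with four bolts. In the middle stands an upright steel axle stub, 28 mm in diameter, on a dark bearing face (48 mm across, 20 mm above the table). Origin: centre of the foot's underside; z up.
- groove (a point): centre of the groove in the axle stub, 23 mm above the table. Groove 6 mm high, 23 mm in diameter; its lower side is the bearing face, so the ring resting on that face is in line with the groove, the ring's mid-height 1 mm below this point.
- axle_top (a point): centre of the axle stub's top end, 45 mm above the table, right above the groove. The top 4.5 mm is tapered to 21 mm diameter.
- pliers_grip (a point): point between the two handles of the circlip pliers, where fingers coming from above best squeeze them along y. Handles: 12 mm wide in x, from 34 mm below to 22 mm above the point; here 50 mm over both at rest, 28 mm at the stop; 60 mm over their tops at rest. 111 mm above the table in the stand. x, y level (y from right to left handle), z up along the pliers.
- pliers: the pliers, upright, tips down, hung in the stand by the ears of their pivot block (70 mm wide in y, 16 mm deep, 45 mm above the ring); lift straight up. About 0.15 kg. Origin: between the tips, in the ring's plane, 95 mm below the grip point; same axes. Sprung handles: 3 N on each starts them, 7 N holds them at the stop; a grip of 15 to 30 N is right and cannot overspread.
- ring_centre (a point): centre of the snap ring's opening when spread; fixed in the pliers' frame, 20 mm to -x of the tips, 95 mm below the grip point. Steel ring 4 mm thick (2 mm each side), band 3.6 mm; spread to the stop it is round, 34 mm inside, 41 mm outside; at rest pinched to 25 mm, too tight for the axle. It stays hooked on the tips. 16 mm above the table in the stand.
- handle_l (a joint): how far the pliers are squeezed: angle of the left handle, 0 at rest, 0.215 at the stop with the ring fully spread (the right handle and the ring move with it).
- stand: grey plastic stand of the pliers, fixed; base 90 x 96 mm, two notched posts 63 mm tall, 80 mm over both in y. Origin on the table right below the tips of the pliers in it; same axes as theirs. A 3 mm thick dark rubber mat covers part of the table and runs round the feet of things on it; half-way between stand and housing it is always empty.
- spanner: combination spanner, 184 mm long, lying beside the work; leave alone. Origin at its middle, underside.
- screwdriver: screwdriver with black handle, 165 mm long, lying beside the work; leave alone. Origin at its middle, underside.
- hexkey: black hex key, 92 mm long, lying beside the work; leave alone. Origin at its middle, underside.
Things that resemble listed ones, but are neither listed nor needed, are in the scene too. Leave any green or turquoise look-alike of the part that bears lid_knob alone.

How it is judged:
By the outcome, as a careful person would: the job done as asked, in the order asked, and still so for the second after the job is handed in, while the arm keeps its last pose, push and grip.
It also fails if it takes over 64 s, if anything falls off the work surface, if the arm or the gripper's body presses on something with over 40 N, if the wrist force passes 120 N, or if a joint passes its speed limit or range.

## Working session

There is one attempt and no reset: what is moved stays moved. The work goes in short steps, Python scripts to look and compute and a tool call to move; the robot and the scene stay as the last step left them, time stands still between calls to the robot, and variables do not carry over. Pictures are saved under pics/ and viewed, at most 10 in all, crops included, and the job is handed in when it is done.

Besides the shell and the picture viewer there is one more tool, called after "Request:" as name(argument=value, ...), one argument or row to a line, values as JSON. step_arm: Moves the arm, as the interface text tells. Shifts and turns lie within -1 to 1; 1 stands for 0.05 m of shift or 6 degrees of turn. Its arguments: {"type":"object","properties":{"increments":{"type":"string"},"fingers":{"type":"number"}},"required":["increments"]}

```bash
ls; mkdir -p pics
cat > h.py <<'E'
import numpy as np, cv2
from bench import status, get_image, workorder, look_for, silhouettes, manip
def px2w(im,u,v,z):
    T=im["world_from_camera"]; d=T[:3,:3]@np.array([(u-im["cx"])/im["fx"],(v-im["cy"])/im["fy"],1.])
    o=T[:3,3]; return o+d*(z-o[2])/d[2]
def w2px(im,p):
    T=im["world_from_camera"]; c=T[:3,:3].T@(np.asarray(p)-T[:3,3]); return np.array([im["fx"]*c[0]/c[2]+im["cx"],im["fy"]*c[1]/c[2]+im["cy"]])
def ray(im,u,v):
    T=im["world_from_camera"]; d=T[:3,:3]@np.array([(u-im["cx"])/im["fx"],(v-im["cy"])/im["fy"],1.]); return T[:3,3],d/np.linalg.norm(d)
def tri(rs):
    A=sum(np.eye(3)-np.outer(d,d) for o,d in rs); b=sum((np.eye(3)-np.outer(d,d))@o for o,d in rs); return np.linalg.solve(A,b)
E
python3 - <<'E'
from h import *
np.set_printoptions(precision=4,suppress=True)
o=status.get_obs(); print(o['time_s'],o['ee_pos'],o['orientation'],o['finger_gap'],manip.grip_depth)
ims={c:get_image(c) for c in("scene","side","wrist")}
for c,i in ims.items():
    print(c,i['fx'],i['cx'],i['cy'],i['world_from_camera'])
    for t in("lid_knob","housing","pliers_grip","pliers","stand","ring_centre","axle_top"):
        print(t,[(round(r['score'],2),np.round(np.array(r['at'])*[560,420],1)) for r in look_for(t,c)])
cv2.imwrite("pics/a.png",cv2.cvtColor(np.vstack([ims["scene"]["image"]]),cv2.COLOR_RGB2BGR))
cv2.imwrite("pics/b.png",cv2.cvtColor(np.hstack([cv2.resize(ims["side"]["image"],(400,300)),cv2.resize(ims["wrist"]["image"],(400,300))]),cv2.COLOR_RGB2BGR))
E
```

```text
pics
0.0 [0.1646 0.6023 0.2215] [-0.4178 -3.1132  0.0029] 0.08735775768591188 0.0187
scene 379.50195091657156 274.70328795818796 210.08530078438227 [[ 0.6385 -0.4217  0.6438  0.0092]
 [-0.7696 -0.3382  0.5417 -0.4538]
 [-0.0107 -0.8413 -0.5405  0.5472]
 [ 0.      0.      0.      1.    ]]
lid_knob [(0.94, array([198.7, 202.9])), (0.61, array([391.4, 229.1])), (0.61, array([388.8, 263.7]))]
housing [(0.93, array([196.8, 220.2]))]
pliers_grip [(0.66, array([313.1, 267.7]))]
pliers [(0.96, array([315.6, 264.6]))]
stand [(0.69, array([312.8, 293.7]))]
ring_centre [(0.82, array([313., 265.]))]
axle_top [(0.36, array([312.9, 266.9]))]
side 445.9189874835265 274.692705676855 209.9701869224933 [[ 0.9874 -0.0748  0.1398  0.4591]
 [-0.1571 -0.3458  0.9251 -0.8435]
 [-0.0208 -0.9353 -0.3532  0.437 ]
 [ 0.      0.      0.      1.    ]]
lid_knob [(0.81, array([231. , 202.3]))]
housing [(0.69, array([229.9, 225.6]))]
pliers_grip [(0.71, array([226.2, 247. ])), (0.69, array([177.5, 229.1]))]
pliers [(0.79, array([227.4, 248.7]))]
stand [(0.78, array([245. , 301.1]))]
ring_centre [(0.67, array([225.4, 248.1]))]
axle_top [(0.75, array([228.6, 222.1]))]
wrist 306.56410024485916 279.27693214982224 206.28502169004184 [[ 0.2641  0.9278  0.2633  0.0926]
 [ 0.9645 -0.2537 -0.0736  0.6211]
 [-0.0015  0.2734 -0.9619  0.3837]
 [ 0.      0.      0.      1.    ]]
lid_knob []
housing []
pliers_grip []
pliers []
stand []
ring_centre []
axle_top []
```

View pics/a.png

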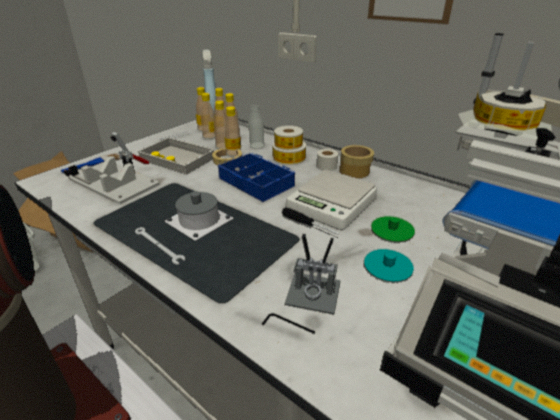

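View pics/b.png

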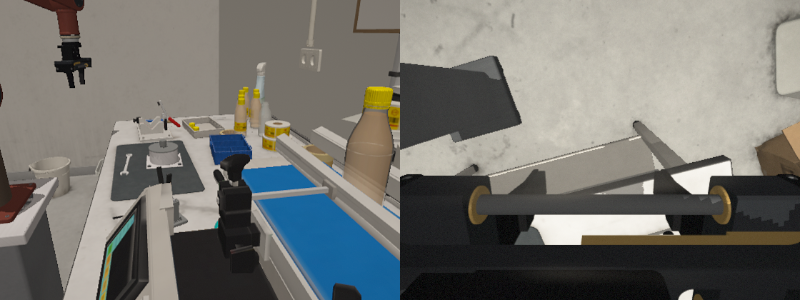

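Run:
```python
from h import *
np.set_printoptions(precision=4,suppress=True)
i=get_image("scene"); s=get_image("side")
r=silhouettes("lid_knob","scene"); 
for q in r: 
    v,u=np.nonzero(q['region']); print('lid',q['score'],len(u),u.min(),u.max(),v.min(),v.max())
q=r[0]; v,u=np.nonzero(q['region'])
print('knob scene@.072 using look_for', px2w(i,198.7,202.9,.055), 'top centre', px2w(i,(u[v<=v.min()+3]).mean(),v.min()+1.5,.082))
for t in("pliers","stand","hexkey","spanner","screwdriver"):
    for q in silhouettes(t,"scene")[:2]:
        v,u=np.nonzero(q['region']); print(t,q['score'],u.min(),u.max(),v.min(),v.max(),px2w(i,u.mean(),v.mean(),0.005))
I=cv2.cvtColor(i["image"],cv2.COLOR_RGB2BGR)
a=cv2.resize(I[180:250,150:250],(500,350),interpolation=cv2.INTER_CUBIC)  #x5
b=cv2.resize(I[225:325,275:355],(480,600),interpolation=cv2.INTER_CUBIC)  #x6
S=cv2.cvtColor(s["image"],cv2.COLOR_RGB2BGR)
c=cv2.resize(S[180:320,190:270],(320,560),interpolation=cv2.INTER_CUBIC)
can=np.zeros((600,800,3),np.uint8); can[:,:480]=b; can[:560,480:]=c
cv2.imwrite("pics/c.png",can); cv2.imwrite("pics/d.png",a)
print(px2w(i,313,308,0))
```

```text
lid 0.9 1246 364 412 250 281
lid 0.76 879 371 414 217 241
lid 0.64 777 175 216 192 214
knob scene@.072 using look_for [0.5028 0.2078 0.055 ] top centre [ 0.5816 -0.2467  0.082 ]
pliers 0.68 297 333 234 298 [ 0.5384 -0.1174  0.005 ]
stand 0.6 285 339 267 313 [ 0.4692 -0.162   0.005 ]
hexkey 0.74 261 314 314 333 [ 0.3791 -0.1674  0.005 ]
spanner 0.63 298 333 235 297 [ 0.5327 -0.121   0.005 ]
spanner 0.6 136 183 228 264 [0.3698 0.2005 0.005 ]
screwdriver 0.57 283 314 209 225 [0.6664 0.0217 0.005 ]
[ 0.4416 -0.182   0.    ]
```

View pics/c.png

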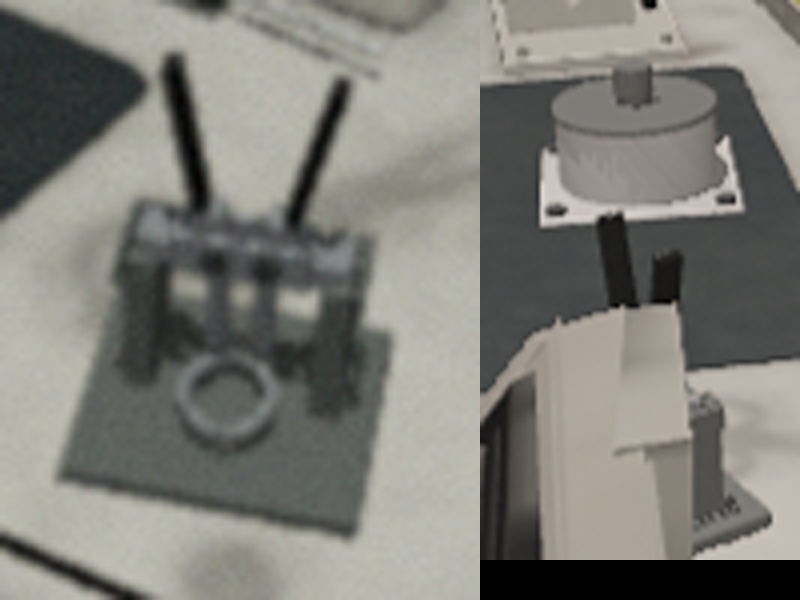

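View pics/d.png

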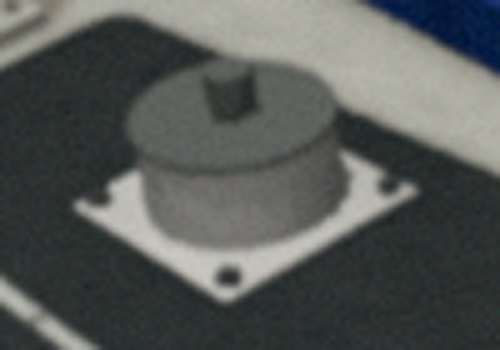

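Run:
```python
from h import *
np.set_printoptions(precision=4,suppress=True)
i=get_image("scene"); s=get_image("side")
print('knobtop',px2w(i,195.6,194,.082),px2w(s,228,196.8,.082),tri([ray(i,195.6,194),ray(s,228,196.8)]))
for u,v in((304,235),(332.2,239.2)): print('sc handle',px2w(i,u,v,.133))
for u,v in((222.8,235),(236.5,244.5)): print('sd handle',px2w(s,u,v,.133))
print('ring',px2w(i,312.7,291.7,.016))
for u,v in((285,304.7),(334.2,314.2),(340.3,281.7)): print('base',px2w(i,u,v,.006))
for u,v in((76,206),(228,300),(416,190)): print('foot',px2w(i,u/5+150,v/5+180,.008))
```

```text
knobtop [0.4984 0.2093 0.082 ] [0.5014 0.2013 0.082 ] [0.5021 0.2145 0.0779]
sc handle [ 0.4712 -0.1344  0.133 ]
sc handle [ 0.4927 -0.1813  0.133 ]
sd handle [ 0.4746 -0.147   0.133 ]
sd handle [ 0.4945 -0.1896  0.133 ]
ring [ 0.4629 -0.1656  0.016 ]
base [ 0.4101 -0.139   0.006 ]
base [ 0.449 -0.224  0.006]
base [ 0.5299 -0.1876  0.006 ]
foot [0.4382 0.2694 0.008 ]
foot [0.435  0.1486 0.008 ]
foot [0.5564 0.1454 0.008 ]
```

Request:
step_arm(
  increments="0 0 0 -0.95; 0 0 0 -0.95; 0 0 0 -0.95; 0 0 0 -0.95; 0 0 0 -0.95; 0 0 0 -0.95; 0 0 0 -0.95",
  fingers=0,
)

```text
time_s: 2.58
ee_pos: [0.1648, 0.6029, 0.2225]
orientation: [0.675, -3.068, -0.0]
ft_force: [-0.9, 0.2, -0.2]
finger_gap: 0.0874
finger_force: 0.0
```

Request:
step_arm(
  increments="-0.25 -0.9 0; -0.25 -0.9 0 0; -0.25 -0.9 0 0; -0.25 -0.9 0 0; -0.25 -0.9 0 0; -0.25 -0.9 0 0; -0.25 -0.9 0 0; -0.25 -0.9 0 0; -0.25 -0.9 0 0; -0.25 -0.9 0 0; -0.25 -0.9 0 0; 0 0 0 0",
)

```text
invalid input at $.increments[0]: expected 4 numbers
```

Request:
step_arm(
  increments="-0.25 -0.9 0 0; -0.25 -0.9 0 0; -0.25 -0.9 0 0; -0.25 -0.9 0 0; -0.25 -0.9 0 0; -0.25 -0.9 0 0; -0.25 -0.9 0 0; -0.25 -0.9 0 0; -0.25 -0.9 0 0; -0.25 -0.9 0 0; -0.25 -0.9 0 0; 0 0 0 0",
)

```text
time_s: 4.08
ee_pos: [0.4977, 0.2077, 0.2226]
orientation: [-0.663, 3.07, -0.001]
ft_force: [0.0, 1.0, 0.4]
finger_gap: 0.0872
finger_force: 0.0
```

```bash
cat >> h.py <<'E'
from scipy.spatial.transform import Rotation as Ro
np.set_printoptions(precision=4,suppress=True)
def plan(p,yaw=None):
    "units to bring TCP to p, tool y to world yaw (deg)"
    o=status.get_obs(); R=Ro.from_rotvec(o['orientation']).as_matrix()
    a=np.degrees(np.arctan2(R[1,1],R[0,1])); print('t',round(o['time_s'],2),'ee',o['ee_pos'],'yaw_y',round(a,2),'tilt',R[:,2],'gap',o['finger_gap'],'F',o['ft_force'],'q6',o['qpos'][5])
    if p is not None: print(' units dxyz',R.T@(np.asarray(p)-o['ee_pos'])/.05,'turn',None if yaw is None else (a-yaw)/6)
E
python3 - <<'E'
from h import *
i=get_image("wrist")
plan([.499,.208,.061])
for r in silhouettes("lid_knob","wrist"):
    v,u=np.nonzero(r['region']); print(r['score'],len(u),u.min(),u.max(),v.min(),v.max())
    c=cv2.minEnclosingCircle(np.c_[u,v].astype(np.float32)); print(c)
print(w2px(i,[.499,.208,.082]),w2px(i,[.499,.208,.057]))
cv2.imwrite("pics/e.png",cv2.cvtColor(i["image"],cv2.COLOR_RGB2BGR))
E
```

```text
t 4.12 ee [0.4965 0.2091 0.2225] yaw_y 114.45 tilt [-0.0003  0.0002 -1.    ] gap 0.08678670185169607 F [0.2045 1.1964 0.2336] q6 -1.7455088274614476
 units dxyz [-0.0368 -0.0418  3.2292] turn None
0.96 6775 239 332 147 238
((285.1162414550781, 192.3008270263672), 47.17110061645508)
[280.2943 197.2524] [280.2204 191.6457]
```

View pics/e.png

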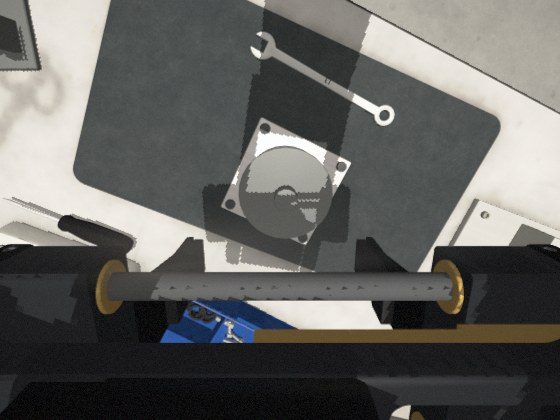

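Run:
```python
from h import *
i=get_image("wrist")
print('disc',px2w(i,285.3,192.4,.0565),'foot',px2w(i,284.8,184.4,.01), 'mat corners',px2w(i,499,118,.003),px2w(i,75,172,.003),px2w(i,107,0,.003))
a=px2w(i,285.3,192.4,.0565)
plan([a[0],a[1],.061])
s=get_image("scene")
for u,v in((298,240),(215,291)): print(px2w(s,u,v,.003))
print(w2px(s,[.49,.03,.003]))
```

```text
disc [0.4955 0.2159 0.0565] foot [0.4961 0.2165 0.01  ] mat corners [0.3175 0.4166 0.003 ] [ 0.592  -0.0286  0.003 ] [ 0.3922 -0.0439  0.003 ]
t 4.22 ee [0.4955 0.2106 0.2225] yaw_y 114.61 tilt [-0.0005  0.0004 -1.    ] gap 0.08653559013040713 F [-0.2669  0.1505 -0.636 ] q6 -1.7453808097662538
 units dxyz [-0.0461  0.0945  3.2292] turn None
[ 0.5913 -0.0347  0.003 ]
[ 0.3528 -0.0062  0.003 ]
[248.6284 250.169 ]
```

Request:
step_arm(
  increments="-0.02 0.04 0.8 0; -0.02 0.03 0.8 0; 0 0 0 0; 0 0 0 0",
)

```text
time_s: 4.78
ee_pos: [0.4967, 0.215, 0.1441]
orientation: [-0.671, 3.067, 0.0]
ft_force: [0.5, 0.4, 1.0]
finger_gap: 0.087
finger_force: 0.0
```

Run:
```python
from h import *
i=get_image("wrist")
r=silhouettes("lid_knob","wrist")[0]; v,u=np.nonzero(r['region']); e=cv2.fitEllipse(max(cv2.findContours(r['region'].astype(np.uint8),0,1)[0],key=len)); print(r['score'],u.min(),u.max(),v.min(),v.max(),e)
print(px2w(i,*e[0],.0565))
plan([.4955,.215,.061])
o=status.get_obs()
print('axis',w2px(i,np.r_[o['ee_pos'][:2],.082]))
cv2.imwrite("pics/f.png",cv2.cvtColor(i["image"],cv2.COLOR_RGB2BGR))
```

```text
0.74 218 338 153 268 ((278.2593688964844, 210.5863494873047), (114.84037017822266, 119.97756958007812), 89.42745971679688)
[0.4973 0.2129 0.0565]
t 4.88 ee [0.4976 0.2149 0.145 ] yaw_y 114.65 tilt [ 0.0036  0.0009 -1.    ] gap 0.08704370059831261 F [0.1786 0.1995 0.5596] q6 -1.7389171286360467
 units dxyz [0.0438 0.0204 1.6788] turn None
axis [280.3562 221.4774]
```

View pics/f.png

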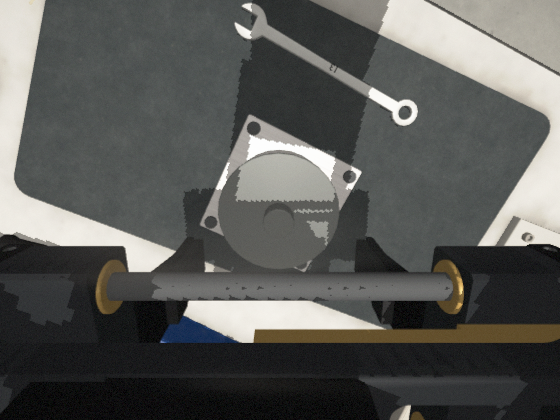

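Request:
step_arm(
  increments="0 -0.02 0.7 0; 0 0 0.6 0; 0 0 0.36 0; 0 0 0 0; 0 0 0 0",
)

```text
time_s: 5.5
ee_pos: [0.4979, 0.2136, 0.0611]
orientation: [-0.669, 3.067, 0.0]
ft_force: [-0.5, -0.4, 0.5]
finger_gap: 0.0868
finger_force: 0.0
```

Request:
step_arm(
  increments="0 0 0 0; 0 0 0 0; 0 0 0 0; 0 0 0 0; 0 0 0 0; 0 0 0 0; 0 0 0 0; 0 0 0 0",
  fingers=1,
)

```text
time_s: 6.5
ee_pos: [0.4967, 0.2132, 0.0595]
orientation: [0.67, -3.069, -0.0]
ft_force: [0.2, 0.7, -1.4]
finger_gap: 0.0243
finger_force: 30.0
```

Request:
step_arm(
  increments="0 0 -0.2 0; 0 0 -0.5 0; 0 0 -0.5 0; 0.3 -0.6 0 0; 0.35 -0.7 0 0; 0.35 -0.7 0 0; 0.35 -0.7 0 0; 0 0 0 0; 0 0 0 0",
)

```text
time_s: 7.62
ee_pos: [0.4917, 0.0626, 0.12]
orientation: [-0.668, 3.069, 0.0]
ft_force: [0.9, 0.3, -1.7]
finger_gap: 0.0239
finger_force: 30.0
```

Run:
```python
from h import *
plan([.492,.062,.016])
```

```text
t 7.62 ee [0.4917 0.0626 0.12  ] yaw_y 114.57 tilt [ 0.0005  0.0004 -1.    ] gap 0.023943449594922058 F [ 0.9148  0.334  -1.719 ] q6 -2.0327604627898888
 units dxyz [ 0.001  -0.0129  2.0791] turn None
```

Request:
step_arm(
  increments="0 0 0.7 0; 0 0 0.7 0; 0 0 0.5 0; 0 0 0.1 0; 0 0 0 0; 0 0 0 0",
)

```text
time_s: 8.38
ee_pos: [0.4928, 0.0627, 0.0209]
orientation: [-0.67, 3.067, -0.001]
ft_force: [0.5, -0.2, -0.9]
finger_gap: 0.0242
finger_force: 30.0
```

Request:
step_arm(
  increments="0 0 0.04 0; 0 0 0.03 0; 0 0 0.03 0; 0 0 0.02 0; 0 0 0 0",
)

```text
time_s: 9.0
ee_pos: [0.4917, 0.0623, 0.0146]
orientation: [0.67, -3.069, 0.0]
ft_force: [-6.3, -0.5, 10.0]
finger_gap: 0.0241
finger_force: 30.0
```

Contact. Release and go up.

Request:
step_arm(
  increments="0 0 0 0; 0 0 0 0; 0 0 0 0; 0 0 0 0; 0 0 0 0",
  fingers=0,
)

```text
time_s: 9.62
ee_pos: [0.4915, 0.0624, 0.0134]
orientation: [0.67, -3.069, -0.0]
ft_force: [0.4, 0.5, 0.4]
finger_gap: 0.0662
finger_force: 0.0
```

Request:
step_arm(
  increments="0 0 -0.5 0; 0 0 -0.8 0; 0 0 -0.8 0; 0 0 -0.8 0; 0 0 -0.8 0; 0 0 -0.8 0; 0 0 0 0; 0 0 0 0",
)

```text
time_s: 10.62
ee_pos: [0.4913, 0.0624, 0.2379]
orientation: [0.67, -3.069, -0.0]
ft_force: [0.7, 0.2, -0.7]
finger_gap: 0.0866
finger_force: 0.0
```

Run:
```python
from h import *
i=get_image("wrist"); s=get_image("scene"); d=get_image("side")
plan([.483,-.160,.24],114.6)
cv2.imwrite("pics/g.png",cv2.cvtColor(np.vstack([np.hstack([cv2.resize(i["image"],(400,300)),s["image"][150:300,120:320].repeat(2,0).repeat(2,1)]),np.hstack([cv2.resize(d["image"],(400,300)),cv2.resize(s["image"],(400,300))])]),cv2.COLOR_RGB2BGR))
for t in("housing","axle_top","groove","lid_knob","pliers"):
    for c in("wrist","scene","side"): print(t,c,[(round(r['score'],2),np.round(np.array(r['at'])*[560,420],1)) for r in look_for(t,c)])
```

```text
t 10.78 ee [0.4906 0.0624 0.2369] yaw_y 114.61 tilt [-0.0029  0.0001 -1.    ] gap 0.08681175936640083 F [ 1.1976  0.507  -0.1339] q6 -2.0334125757542822
 units dxyz [ 1.9915 -3.9802 -0.0624] turn 0.0018605713935950046
housing wrist [(0.76, array([380.8, 224.2]))]
housing scene [(0.7, array([195.4, 220.5]))]
housing side [(0.64, array([230.9, 219.3]))]
axle_top wrist [(0.68, array([385.5, 223.5])), (0.17, array([277.1, 184. ]))]
axle_top scene [(0.82, array([198.1, 219. ])), (0.38, array([282.8, 321.9]))]
axle_top side [(0.96, array([228.9, 220.1])), (0.3, array([232.3, 243.5]))]
groove wrist [(0.63, array([383.1, 222.4]))]
groove scene [(0.76, array([199.8, 215.6]))]
groove side [(0.94, array([226.5, 219.9]))]
lid_knob wrist [(0.61, array([275.6, 181.1])), (0.59, array([ 26. , 187.6])), (0.38, array([141.3,  13.2]))]
lid_knob scene [(0.98, array([238.9, 243.1])), (0.96, array([388., 265.])), (0.88, array([392.6, 228.2]))]
lid_knob side [(0.64, array([235.2, 243.4]))]
pliers wrist [(0.79, array([82.2, 94.5])), (0.72, array([384.3, 222.5]))]
pliers scene [(0.74, array([314.8, 268. ])), (0.66, array([240.9, 241.3]))]
pliers side []
```

View pics/g.png

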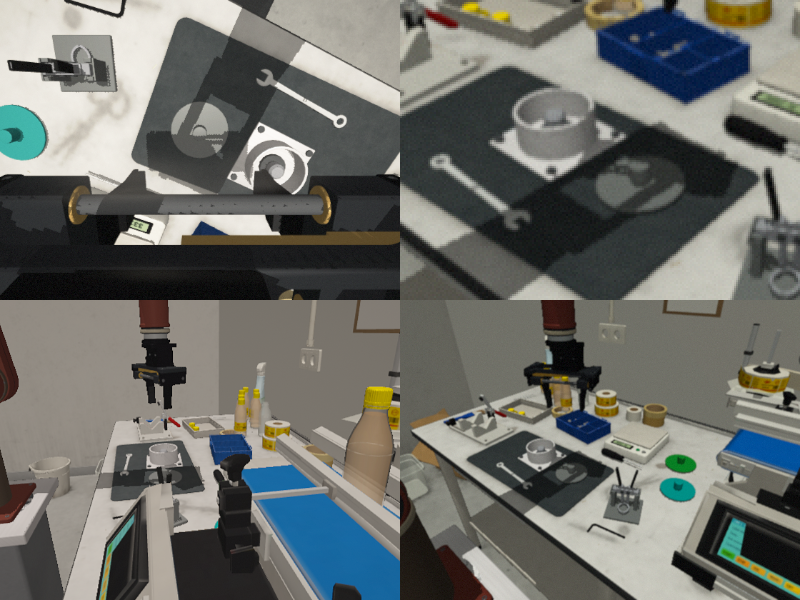

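Request:
step_arm(
  increments="0.4 -0.79 0.1 0; 0.4 -0.79 0.1 0; 0.4 -0.79 0.1 0; 0.4 -0.79 0.1 0; 0.4 -0.79 0 0; 0 0 0 0; 0 0 0 0",
)

```text
time_s: 12.4
ee_pos: [0.4828, -0.1585, 0.2184]
orientation: [0.669, -3.07, -0.001]
ft_force: [-0.2, -0.1, 0.1]
finger_gap: 0.0872
finger_force: 0.0
```

Run:
```python
from h import *
i=get_image("wrist")
plan([.483,-.160,.0923],114.6)
for p in((.483,-.16,.133),(.463,-.168,.016)): print(w2px(i,p))
cv2.imwrite("pics/h.png",cv2.cvtColor(cv2.resize(i["image"][90:300,140:420],(800,600),interpolation=cv2.INTER_CUBIC),cv2.COLOR_RGB2BGR))
```

```text
t 12.45 ee [ 0.4829 -0.158   0.2185] yaw_y 114.64 tilt [-0.0001  0.0005 -1.    ] gap 0.08694796131266204 F [-0.4678  0.413  -0.6211] q6 -2.47275413285062
 units dxyz [ 0.0156 -0.0373  2.5235] turn 0.006484517196047553
[279.059  211.2477]
[279.8478 165.515 ]
```

View pics/h.png

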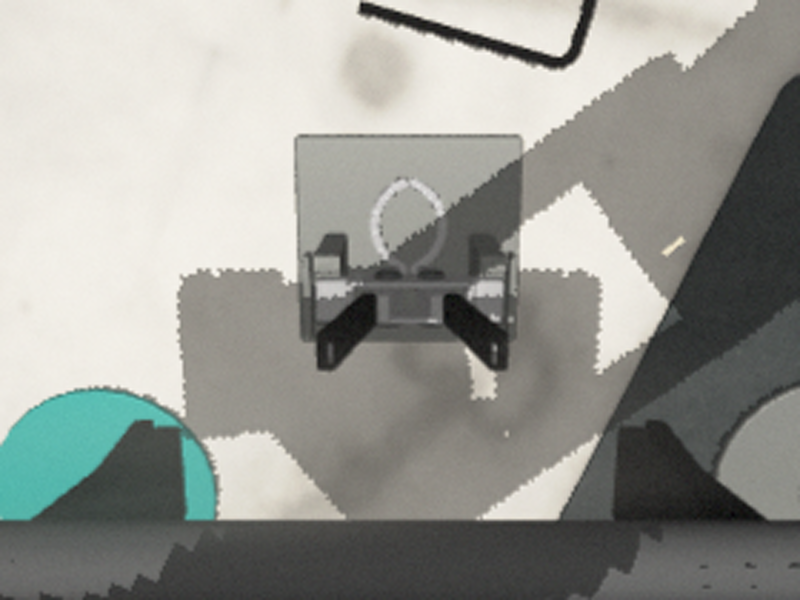

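Run:
```python
from h import *
i=get_image("wrist")
f=lambda u,v,z:px2w(i,140+u/2.857,90+v/2.857,z)
print('htop',f(412,354,.133),'ears top mid',f(409,283,.063),'tips',f(409,272,.016),'ringtop',f(405,180,.016))
print('TCP units'); plan([.4813,-.1565,.0923],114.6)
```

```text
htop [ 0.4834 -0.1546  0.133 ] ears top mid [ 0.4782 -0.157   0.063 ] tips [ 0.4832 -0.154   0.016 ] ringtop [ 0.4488 -0.1717  0.016 ]
TCP units
t 12.5 ee [ 0.483  -0.1578  0.2185] yaw_y 114.68 tilt [ 0.      0.0004 -1.    ] gap 0.08714848434160462 F [-0.2696 -0.484   0.2284] q6 -2.4728568169571337
 units dxyz [0.0207 0.0374 2.5249] turn 0.012593466919334162
```

Request:
step_arm(
  increments="-0.01 0.05 0.5 0; 0 0 0.6 0; 0 0 0.6 0; 0 0 0.5 0; 0 0 0.3 0; 0 0 0 0; 0 0 0 0",
)

```text
time_s: 13.38
ee_pos: [0.4832, -0.1564, 0.0946]
orientation: [-0.67, 3.068, -0.002]
ft_force: [-0.4, 0.5, 0.3]
finger_gap: 0.0867
finger_force: 0.0
```

Run:
```python
from h import *
i=get_image("wrist")
plan([.4825,-.1555,.0923],114.6)
for t in("pliers_grip","ring_centre"): print(t,[(round(r['score'],2),np.round(np.array(r['at'])*[560,420],1)) for r in look_for(t,"wrist")])
print(w2px(i,[.4825,-.1555,.133]))
cv2.imwrite("pics/i.png",cv2.cvtColor(i["image"],cv2.COLOR_RGB2BGR))
```

```text
t 13.43 ee [ 0.4833 -0.1566  0.0948] yaw_y 114.63 tilt [ 0.002 -0.001 -1.   ] gap 0.08748428201669309 F [0.0147 0.8559 0.1389] q6 -2.4694152777709015
 units dxyz [0.0057 0.0274 0.0509] turn 0.005577430723403627
pliers_grip [(0.6, array([284.3, 239.5]))]
ring_centre [(0.69, array([279.1, 239.8]))]
[284.7012 290.5858]
```

Request:
step_arm(
  increments="0 0.02 0.04 0; 0 0 0 0; 0 0 0 0; 0 0 0 0; 0 0 0 0; 0 0 0 0; 0 0 0 0; 0 0 0 0; 0 0 0 0",
  fingers=1,
)

```text
time_s: 14.65
ee_pos: [0.4823, -0.1552, 0.0923]
orientation: [-0.67, 3.069, 0.0]
ft_force: [-2.1, 3.1, 7.2]
finger_gap: 0.0264
finger_force: 30.0
```

Run:
```python
from h import *
i=get_image("wrist"); plan(None); o=status.get_obs(); print(o['torque'],o['finger_force'])
cv2.imwrite("pics/j.png",cv2.cvtColor(cv2.resize(i["image"][100:310,140:420],(800,600),interpolation=cv2.INTER_CUBIC),cv2.COLOR_RGB2BGR))
```

```text
t 14.7 ee [ 0.4823 -0.1552  0.0923] yaw_y 114.62 tilt [ 0.0006  0.0004 -1.    ] gap 0.026930475960882983 F [-1.8134  3.3626  6.7531] q6 -2.4682206802813824
[ 0.621   0.3678 -0.0262] 30.001365465286653
```

View pics/j.png

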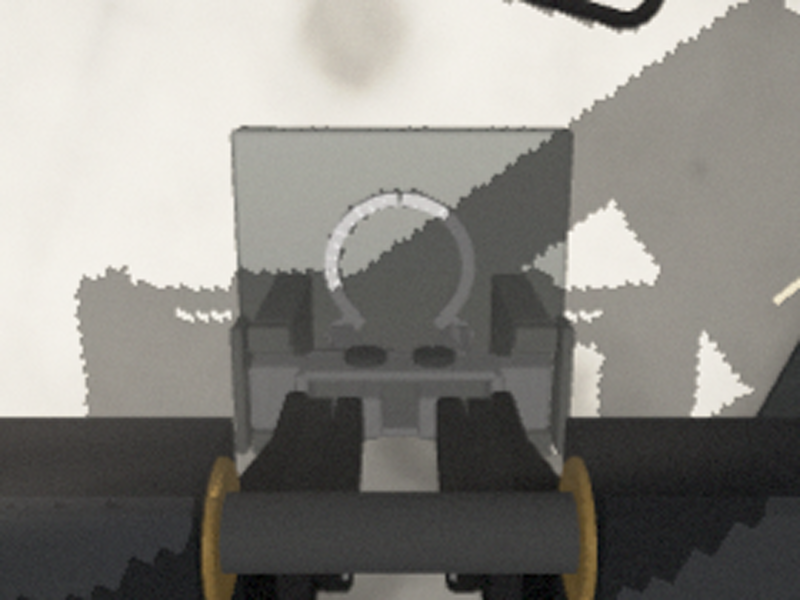

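Request:
step_arm(
  increments="0 0 -0.05 0; 0 0 -0.1 0; 0 0 -0.15 0; 0 0 -0.25 0; 0 0 -0.35 0; 0 0 -0.35 0; 0 0 -0.35 0; 0 0 -0.2 0; 0 0 0 0; 0 0 0 0",
)

```text
time_s: 15.95
ee_pos: [0.4815, -0.1552, 0.1809]
orientation: [0.669, -3.069, -0.001]
ft_force: [-0.0, 0.6, -2.0]
finger_gap: 0.0267
finger_force: 30.0
```

```bash
cat >> h.py <<'E'
def ringfit(i):
    g=i["image"]; return g
E
python3 - <<'E'
from h import *
i=get_image("wrist"); plan(None); o=status.get_obs(); print(o['torque'],o['finger_force'])
R=Ro.from_rotvec(o['orientation']).as_matrix()
z=o['ee_pos'][2]-.0763
p=px2w(i,280.0,193.1,z); print('ring w',p,'in tool',R.T@(p-o['ee_pos']))
r=silhouettes("ring_centre","wrist")
for q in r[:2]:
    v,u=np.nonzero(q['region']); print(q['score'],u.min(),u.max(),v.min(),v.max())
cv2.imwrite("pics/k.png",cv2.cvtColor(i["image"],cv2.COLOR_RGB2BGR))
g=cv2.GaussianBlur(cv2.cvtColor(i["image"],cv2.COLOR_RGB2GRAY),(3,3),0)[150:235,240:320]
print(cv2.HoughCircles(cv2.resize(g,None,fx=4,fy=4),cv2.HOUGH_GRADIENT,1,30,param1=100,param2=25,minRadius=75,maxRadius=120))
E
```

```text
t 16.0 ee [ 0.4814 -0.1552  0.1807] yaw_y 114.61 tilt [-0.0014  0.0007 -1.    ] gap 0.026637132610381756 F [-0.4779 -0.7855 -1.3878] q6 -2.4681814728393094
[ 0.0139 -0.0252  0.0287] 29.9997910723323
ring w [ 0.465  -0.1635  0.1044] in tool [ 0.0183 -0.0008  0.0763]
0.68 227 332 167 307
None
```

Request:
step_arm(
  increments="-0.19 0.33 0 0; -0.37 0.66 0 0; -0.37 0.66 0 0; -0.37 0.66 0 0; -0.37 0.66 0 0; -0.37 0.66 0 0; -0.37 0.66 0 0; -0.37 0.66 0 0; -0.37 0.66 0 0; -0.37 0.66 0 0; -0.19 0.33 0 0; 0 0 0 0",
)

```text
time_s: 17.55
ee_pos: [0.5125, 0.2231, 0.1811]
orientation: [0.673, -3.068, 0.0]
ft_force: [-0.5, 0.3, -1.6]
finger_gap: 0.0266
finger_force: 30.0
```

Run:
```python
from h import *
i=get_image("wrist"); plan([.5152,.2218,.15],114.6)
for t in("axle_top","housing","ring_centre"):
  for q in silhouettes(t,"wrist")[:2]:
    v,u=np.nonzero(q['region']); print(t,q['score'],len(u),u.min(),u.max(),v.min(),v.max())
print(w2px(i,[.497,.2135,.045]))
cv2.imwrite("pics/l.png",cv2.cvtColor(cv2.resize(i["image"][110:290,160:400],(800,600),interpolation=cv2.INTER_CUBIC),cv2.COLOR_RGB2BGR))
```

```text
t 17.6 ee [0.5126 0.2221 0.1811] yaw_y 114.69 tilt [-0.0009 -0.0008 -1.    ] gap 0.026720080506187946 F [-0.8312 -0.8878 -1.5937] q6 -1.7336397428715002
 units dxyz [-0.0453 -0.0266  0.6224] turn 0.01535570319756611
axle_top 0.59 10620 208 352 98 237
housing 0.68 10638 207 352 99 238
ring_centre 0.68 4066 227 332 167 307
ring_centre 0.23 10765 207 352 99 238
[278.237  179.4219]
```

View pics/l.png

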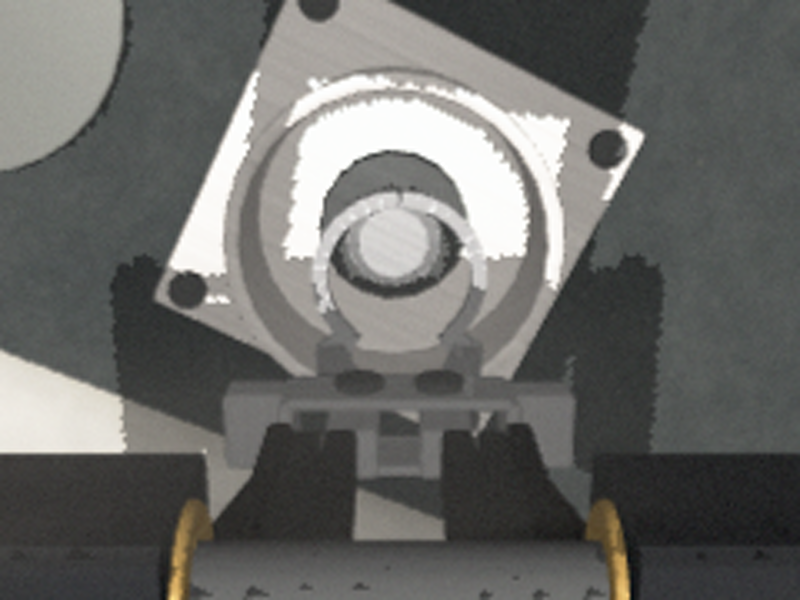

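Run:
```python
from h import *
i=get_image("wrist"); o=status.get_obs(); R=Ro.from_rotvec(o['orientation']).as_matrix(); plan(None)
f=lambda u,v,z:R.T@(px2w(i,160+u/3.333,110+v/3.333,z)-o['ee_pos'])*1000
zr=o['ee_pos'][2]-.0763
print('ring',f(400,277,zr),'r',(f(487,277,zr)-f(313,277,zr))[1]/2)
print('axle top',f(395,242,.045),'r',(f(432,242,.045)-f(358,242,.045))[1]/2)
print('face',f(395,223.5,.020),'r',(f(468,223.5,.02)-f(321,223.5,.02))[1]/2)
print('rim',f(395,235,.052),'r',(f(562,235,.052)-f(228,235,.052))[1]/2)
print('bolts',[f(*b,.012) for b in((318,5),(608,149),(188,290))])
# subpixel: bright end disc
g=cv2.cvtColor(i["image"],cv2.COLOR_RGB2GRAY)
sub=g[165:205,258:300]; print(sub[::2,::2])
```

```text
t 17.8 ee [0.5132 0.2208 0.1815] yaw_y 114.54 tilt [-0.0002 -0.0004 -1.    ] gap 0.026870989048061317 F [-0.9986  0.2254 -1.093 ] q6 -1.733572953987998
ring [18.5181 -0.5899 76.3059] r 20.845097148154473
axle top [ 14.8392  -1.8897 136.4837] r 10.997451867272474
face [ 15.7985  -1.9298 161.484 ] r 23.55705177807552
rim [ 18.3225  -1.8751 129.4848] r 48.38109408624923
bolts [array([ 82.907 , -25.7575, 169.5114]), array([ 38.582 ,  66.6563, 169.4726]), array([ -8.1641, -71.1893, 169.4952])]
[[252 252 117 115 114 115 113 115 115 111 113 113 125 117 116 116 116 120
  117 110 169]
 [252 137 110 112 117 114  77  88 119 129 134 114 141 124 129 116 118 114
  115 115 107]
 [249  94 106 112 108 121 179 211 234 214 207 154 210 214 212 190 144 121
  118 114 116]
 [246 112 111 104 179 209 210 208 236 206 196 192 207 216 209 213 235 205
  146 113 115]
 [240 113 131 223 210 209 219 181 161 184 210 208 202 176 182 202 205 210
  218 177 114]
 [193 161 210 213 216 186 166 177 212 210 213 216 218 216 210 164 172 207
  210 211 179]
 [130 208 207 179 115 156 159 201 214 213 214 211 213 215 217 198 160 11
[... 474 characters left out ...]
3 108 106 139 140 203 211 207 204 206 204 210 207 172 142 105
   61  62  95]
 [136 156 147 107 106 110 144 136 175 206 209 207 208 200 156 138 132  73
   62  80 163]
 [147 160 153 110  75  61  76 106 131 131 153 176 159 134 125 123  62  62
   79 161 162]
 [145 158 157 159 149  78  60  60  70  76  79 117  92  81  63  58  61  83
  149 165 162]
 [173 158 159 158 159 155 101  80  64  64  62  62  63  63  60  78 134 161
  156 161 164]
 [203 158 159 159 162 159 159 162 155 102  95  95 110 124 149 163 161 162
  159 160 155]
 [202 116 163 161 160 158 157 159 161 160 161 156 162 164 163 162 163 161
  161 161 144]
 [224 174 138 160 162 163 158 161 160 159 160 159 162 157 161 162 161 160
  162 158  99]]
```

```bash
cat > fit.py <<'E'
from h import *
from scipy.optimize import minimize
def circ(i,c0,r,z,a0,a1,R,o,rng=7):
    "best circle centre (tool xy mm), arc angles in tool frame deg (0=tool +x = image up, 90=tool +y = image right)"
    g=cv2.GaussianBlur(cv2.cvtColor(i["image"],cv2.COLOR_RGB2GRAY),(0,0),.8).astype(float)
    th=np.radians(np.arange(a0,a1,3)); best=[]
    T=i["world_from_camera"]
    def prof(c,rr):
        P=np.stack([c[0]+rr*np.cos(th),c[1]+rr*np.sin(th),np.zeros_like(th)],1)/1000
        W=o+P@R.T; W[:,2]=z; C=(W-T[:3,3])@T[:3,:3]
        m=np.stack([i["fx"]*C[:,0]/C[:,2]+i["cx"],i["fy"]*C[:,1]/C[:,2]+i["cy"]],1).astype(np.float32)
        return cv2.remap(g.astype(np.float32),m[:,0],m[:,1],cv2.INTER_LINEAR).ravel()
    for x in np.arange(-rng,rng+.1,.5):
        for y in np.arange(-rng,rng+.1,.5):
            c=(c0[0]+x,c0[1]+y); d=prof(c,r+1)-prof(c,r-1)
            best.append((np.minimum(np.abs(d),50).mean(),c))
    best.sort(key=lambda b:-b[0]); top=[b for b in best if b[0]>.93*best[0][0]]
    w=np.array([b[0] for b in top]); C=np.array([b[1] for b in top])
    return np.average(C,axis=0,weights=w),C.std(0),best[0][0]
def allfit(i,o,R,off=76.3,ax=(17,-1),what="ria sfcd"):
    p=o['ee_pos']; zr=p[2]-off/1000
    for n,c,r,z,a0,a1 in(("ring out",(18.5,-.5),20.5,zr+.002,-120,120),("ring in",(18.5,-.5),17,zr+.002,-120,120),
        ("axle top",ax,10.5,.045,50,310),("shoulder",ax,14,.0405,60,300),("face",ax,24,.020,-180,180),("rim out",ax,50,.052,-120,120),("rim in",ax,45,.052,-120,120)):
        print(n,*circ(i,c,r,z,a0,a1,R,p))
E
python3 - <<'E'
from fit import *
i=get_image("wrist"); os=[status.get_obs() for _ in range(3)]; o=os[0]
allfit(i,o,Ro.from_rotvec(o['orientation']).as_matrix()); plan(None)
E
```

```text
ring out [19.2789 -1.1676] [0.5329 0.3333] 37.77644
ring in [22.3391 -1.9215] [1.3676 0.8893] 37.88851
axle top [14.432  -0.5386] [0.6776 0.3993] 42.849205
shoulder [12.1356  2.898 ] [1.6099 1.4761] 40.663246
face [15.3936 -0.7515] [0.6573 0.5336] 46.3462
rim out [12.0889 -1.3435] [1.8219 0.6782] 35.798546
rim in [14.9999 -0.9966] [0.4082 0.4082] 42.48822
t 17.85 ee [0.5132 0.2209 0.1815] yaw_y 114.54 tilt [-0.0001 -0.0003 -1.    ] gap 0.027141878134150112 F [ 1.1719  0.3256 -1.3415] q6 -1.7335310661186591
```

Request:
step_arm(
  increments="-0.04 0 0.2 0; -0.04 0 0.35 0; 0 0 0.3 0; 0 0 0 0; 0 0 0 0",
)

```text
time_s: 18.48
ee_pos: [0.5168, 0.2235, 0.1389]
orientation: [0.67, -3.069, 0.0]
ft_force: [-0.2, -0.1, -1.5]
finger_gap: 0.0264
finger_force: 30.0
```

Run:
```python
from fit import *
i=get_image("wrist"); o=status.get_obs()
allfit(i,o,Ro.from_rotvec(o['orientation']).as_matrix(),ax=(19,-1)); plan(None)
i=get_image("wrist"); o=status.get_obs()
allfit(i,o,Ro.from_rotvec(o['orientation']).as_matrix(),ax=(19,-1))
g=cv2.cvtColor(i["image"],cv2.COLOR_RGB2GRAY); print(g[155:225:2,240:322:2])
```

```text
ring out [19.4975 -1.0785] [0.6504 0.3846] 39.036766
ring in [23.0362 -1.6874] [1.0062 0.6531] 44.33314
axle top [19.5    -1.6117] [0.5774 0.3143] 45.195614
shoulder [18.1319 -0.4572] [2.0159 3.4362] 42.141174
face [20.2852 -1.6855] [0.6116 0.5266] 47.124836
rim out [18.6588 -1.7219] [0.5774 0.4157] 32.548878
rim in [20.0429 -1.5413] [0.6601 0.3796] 35.122375
t 18.52 ee [0.5171 0.2236 0.1395] yaw_y 114.62 tilt [ 0.0007  0.0002 -1.    ] gap 0.026579535416679654 F [ 0.6537  0.2703 -1.7077] q6 -1.732231376649497
ring out [19.2474 -1.2474] [0.4787 0.4787] 39.094055
ring in [22.9449 -1.6517] [0.4499 0.7815] 44.79419
axle top [19.2541 -1.5847] [0.6922 0.3436] 45.94192
shoulder [17.364  -0.6495] [1.6466 3.7371] 43.342934
face [20.3927 -1.7457] [0.6573 0.5336] 47.4034
rim out [18.7234 -1.7229] [0.7115 0.4157] 31.834827
rim in [20.1276 -1.622 ] [0.7108 0.3608] 35.24994
[[162 163 165 ... 166 159 109]
 [161 164 167 ... 160 166 139]
 [165 165 198 ... 253 206 162]
 ...
 [122 120 120 ... 118 118 119]
 [121 120 117 ... 118 122 152]
 [144 115 114 ... 121 153 161]]
```

Request:
step_arm(
  increments="0 -0.01 0.15 0; 0 0 0.15 0; 0 0 0.1 0; 0 0 0 0",
)

```text
time_s: 19.08
ee_pos: [0.5164, 0.2229, 0.1182]
orientation: [0.669, -3.068, 0.0]
ft_force: [-0.3, -0.5, -1.4]
finger_gap: 0.0265
finger_force: 30.0
```

Run:
```python
from fit import *
i=get_image("wrist"); o=status.get_obs()
allfit(i,o,Ro.from_rotvec(o['orientation']).as_matrix(),ax=(19.5,-1.5)); plan([.5168,.2235,.100])
```

```text
ring out [22.1032 -1.168 ] [2.9401 0.6562] 42.7666
ring in [19.5972 -1.1563] [0.6427 0.4911] 49.317528
axle top [19.5068 -1.249 ] [0.7071 0.25  ] 41.013042
shoulder [21.3974 -1.1571] [2.3847 2.0432] 40.8244
face [19.6284 -1.28  ] [0.5995 0.5294] 42.143726
rim out [17.7524 -1.499 ] [0.25   0.4082] 32.8254
rim in [19.3188 -1.1832] [0.7469 0.3214] 35.574852
t 19.12 ee [0.5167 0.223  0.1187] yaw_y 114.61 tilt [-0.0007 -0.0002 -1.    ] gap 0.026868765402210296 F [ 0.0219  0.4733 -1.2768] q6 -1.7331218552540293
 units dxyz [-0.0055  0.0087  0.3735] turn None
```

Ring and axle agree within 0.3 mm; continuing down.

Request:
step_arm(
  increments="0 0 0.1 0; 0 0 0.1 0; 0 0 0.1 0; 0 0 0 0",
)

```text
time_s: 19.62
ee_pos: [0.5165, 0.2229, 0.1033]
orientation: [0.669, -3.068, 0.0]
ft_force: [0.4, 1.1, -1.8]
finger_gap: 0.0267
finger_force: 30.0
```

Request:
step_arm(
  increments="0 0 0.03 0; 0 0 0.03 0; 0 0 0 0; 0 0 0 0",
)

```text
time_s: 20.12
ee_pos: [0.517, 0.2231, 0.1011]
orientation: [-0.67, 3.069, -0.0]
ft_force: [-0.4, -0.3, -1.4]
finger_gap: 0.0265
finger_force: 30.0
```

Request:
step_arm(
  increments="0 0 0.02 0; 0 0 0.01 0; 0 0 0 0; 0 0 0 0",
)

```text
time_s: 20.62
ee_pos: [0.517, 0.2231, 0.0995]
orientation: [0.67, -3.069, 0.0]
ft_force: [-0.2, 0.2, -0.4]
finger_gap: 0.0266
finger_force: 30.0
```

Request:
step_arm(
  increments="0 0 0.01 0; 0 0 0 0; 0 0 0 0",
)

```text
time_s: 21.0
ee_pos: [0.517, 0.2231, 0.099]
orientation: [0.67, -3.069, -0.0]
ft_force: [-0.2, 0.9, -1.7]
finger_gap: 0.0265
finger_force: 30.0
```

Request:
step_arm(
  increments="0 0 0.01 0; 0 0 0 0; 0 0 0 0",
)

```text
time_s: 21.38
ee_pos: [0.517, 0.2231, 0.0985]
orientation: [0.67, -3.069, 0.0]
ft_force: [-0.3, 0.3, -0.8]
finger_gap: 0.0268
finger_force: 30.0
```

Request:
step_arm(
  increments="0 0 0.01 0; 0 0 0 0; 0 0 0 0",
)

```text
time_s: 21.75
ee_pos: [0.5172, 0.2231, 0.0983]
orientation: [-0.669, 3.069, 0.0]
ft_force: [-0.3, -0.5, 0.3]
finger_gap: 0.0267
finger_force: 30.0
```

Request:
step_arm(
  increments="0 0 0.01 0; 0 0 0 0; 0 0 0 0",
)

```text
time_s: 22.12
ee_pos: [0.5174, 0.2232, 0.0982]
orientation: [-0.669, 3.068, 0.0]
ft_force: [-0.5, 0.8, 5.4]
finger_gap: 0.0263
finger_force: 30.0
```

Run:
```python
from fit import *
i=get_image("wrist"); o=status.get_obs(); print(o['torque'])
allfit(i,o,Ro.from_rotvec(o['orientation']).as_matrix(),ax=(19.5,-1.5)); plan(None)
```

```text
[-0.0459  0.3161  0.0287]
ring out [21.0397 -1.1047] [2.4964 0.5612] 48.1948
ring in [19.421  -1.4612] [0.6067 0.3796] 46.88556
axle top [19.8555 -1.2112] [0.5151 0.2474] 34.90907
shoulder [26.1583 -0.7725] [0.384  1.0454] 35.603283
face [20.3234 -1.2242] [0.4407 0.4938] 45.693554
rim out [18.5833 -1.4163] [0.3436 0.3436] 33.090954
rim in [19.9157 -1.0903] [0.8207 0.3579] 35.685303
t 22.18 ee [0.5174 0.2232 0.0982] yaw_y 114.61 tilt [ 0.001   0.0003 -1.    ] gap 0.026816376027202223 F [-0.5892 -0.2364  5.4444] q6 -1.7330912660502757
```

Request:
step_arm(
  increments="0 0 -0.006 0; 0 0 0 0; 0 0 0 0; 0 0 0 0",
)

```text
time_s: 22.68
ee_pos: [0.5173, 0.2232, 0.0982]
orientation: [-0.669, 3.069, 0.0]
ft_force: [-0.2, -0.6, 5.4]
finger_gap: 0.0267
finger_force: 30.0
```

Run:
```python
from h import *
plan(None); o=status.get_obs(); print(o['finger_force'],o['qd'])
get_image("scene")
for t in("lid_knob","spanner","hexkey","screwdriver"): print(t,[(round(r['score'],2),np.round(np.array(r['at'])*[560,420],1)) for r in look_for(t,"scene")])
print(workorder.sign_off())
```

```text
t 22.68 ee [0.5173 0.2232 0.0982] yaw_y 114.61 tilt [ 0.0007  0.0002 -1.    ] gap 0.026730252819401588 F [-0.2484 -0.5532  5.3831] q6 -1.7330990562382804
30.000957306765486 [ 0.001   0.0008 -0.0017  0.0003  0.0005  0.0006]
lid_knob [(0.78, array([240.5, 241.7])), (0.68, array([394.4, 228.3]))]
spanner [(0.72, array([156.2, 244.9]))]
hexkey [(0.54, array([284.1, 321.1]))]
screwdriver [(0.56, array([297.4, 217.7]))]
the job is handed in; nothing more can be done
None
```

I signed the job off at 22.7 s: the grey lid lies flat on the mat beside the housing, and the pliers, squeezed with 30 N, hold the spread ring over the axle stub in light contact (about 7 N) with the bearing face, level with the groove.

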